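# Stack or nest the spare clutch-parts tote

### The arm

A 6-joint arm with a two-finger parallel gripper is mounted at the origin on the work surface. World frame = base frame: x ahead of the robot, y to its left, z up, the work surface at z = 0. Lengths are in m, angles in rad, forces in N, time in s.
With the tool pointing down it reaches from about 0.375 to 0.9 m from the base axis. Payload 3.1 kg.
Tool frame: the origin (TCP) lies on the centre line of the jaws, within the pads' length; the fingertips stand 8 mm ahead of it and the grasp point (between the pads) lies 11 mm behind it (tip_reach is the distance from the TCP to the fingertips, in m); x points along the fingers, z is the direction in which the jaws open and shut, and the axes are right-handed (so a half turn about x gives the same grasp; the last joint's range is limited). The gripper opens to 87 mm and grips with 3 to 60 N. Pads are 19 mm wide; open, the fingers measure 117 mm over their backs; the gripper's body (75 mm by 190 mm) begins 51 mm behind the grasp point.
Start: joints at [-1.44, 0.527, 1.433, -0, 1.181, -0.178], TCP at [0.19, -0.595, 0.231] pointing down, gripper open.
Joint ranges: [-3.08, 3.08], [-0.75, 2.2], [0.22, 2.44], [-1.43, 4.57], [0, 2.65], [-2.85, 2.85]. Speed limits (rad/s): [2.79, 2.79, 3.14, 3.14, 3.14, 3.14].

### API

Orientations are given as a rotation vector (axis times angle).
In Python, from workcell import * gives the robot as it stands. Calls block until the motion is done:
- move_pose(position, orientation): joint-space move of the TCP to a pose.
- move_l(position, v=0.15, ori=None): straight line of the TCP; ori=None keeps the orientation; v is the mean speed in m/s.
- move_joints(angles): joint-space move.
- let_go() and close_gripper(): open the fingers fully, or close them until they stop; the grip force is fixed at half the most.
- pause(seconds).
- inverse_kinematics(position, orientation): joint angles nearest the present ones, or None.
- get_image(name): name is "scene" or "side" or "wrist"; returns the picture (400x640x3 uint8, blue, green, red); there is no depth.
- camera_model(name): a dict with "K" (3x3 intrinsics, pixels), "rvec" (rotation vector, rad) and "tvec" (3), from world to camera coordinates, as OpenCV has them; the wrist camera has in their place "mount" (4x4, takes a point from camera to tool coordinates, whose origin is the TCP and whose axes are the tool frame's). Camera axes: x right, y down, z forward; pixel columns grow to the right and rows downward; lengths in m; the calibration is good to about 2 mm. A picture is of the moment at which its call begins: read the wrist's pose just before it. camera_model takes no time and is no camera call.
A pose or a line that the arm cannot do raises PlanningError and nothing moves.
- close_job(): hands the job in, once; it reports no verdict.
Readings, each from a call of its own:
- read_time(): time.
- read_joints(): joint angles.
- read_qd(): joint speeds.
- read_tau(): joint torques, N m.
- read_tcp_pos(): TCP position.
- read_orientation(): TCP orientation.
- read_contact_force(): force on the tool from outside, world axes, zero at the start.
- read_torque(): the same for the moment, N m.
- read_gripper_width(): opening from 0.0 (shut) to 1.0 (fully open).
Only numpy, scipy, OpenCV 4.12 (cv2) and the standard library are available. Lean on these libraries where they do the work, as an engineer would, in place of code of your own. Each camera call takes 0.05 s, during which the arm holds its last target.

### The job

Put the empty tote from the bin holder squarely onto the tote in the end-plate cradle: if the tall release bearing is in the cradle's tote, stack the empty tote on top, clear of the bearing; if only the flat bearing race is in it, nest the empty tote fully down inside. Facing the same way the totes nest, turned half round they stack. The holder only lets you take the tote by an end and the cradle only lets you hold it by a long side, so set it down flat on the open bench in between, let go and change your grip; leave the part in its tote and do not knock the other things about.

Things in the scene. Friction and masses are not known exactly. Their poses are not given: they have to be found in the camera images.
- tote: The empty grey plastic stack-nest tote to move, 170 long (x) x 114 wide (y) x 90 mm high, 0.18 to 0.29 kg; origin at the centre of its underside, z up, +x towards its dipped front end. Below z = 45 a body 146 x 90 outside; from z = 45 to the rim at 90 a wider collar, 170 x 114 outside, 154 x 98 inside, its upright wall 8 mm thick: the wall to pinch.
- tote_back (a point): Rim of the moved tote's back end, middle of the 8 mm wall, at (-81, 0, 90) mm in its frame. This end is full height. Inside the collar a finger has 45 mm of depth, down to the shoulder.
- tote_side (a point): Rim of the moved tote's +y long side, middle of the 8 mm wall, at (0, 53, 90) mm in its frame; the -y side is its mirror image. The wall is whole here from x = -15 to +47 mm, with a slot on either side of that.
- tote_slot (a point): Rim at the front slot of the moved tote's +y side, at (58, 53, 90) mm. Each long side of the collar has two open slots 22 wide, at x = -26 and +58, from the rim down to z = 45. At the same x each long side of the body has a lug 14 wide, z = 10 to 20, reaching to y = +-55. Lugs pass down the slots of a tote facing the same way; turned half round they stand on its rim.
- tote_front (a point): Middle of the moved tote's front end, at (85, 0, 67) mm in its frame; this end's rim is dipped to z = 67 over its middle 74 mm.
- receiver: The tote standing in the cradle: same shape, sizes and axes as the tote to move, 0.5 kg, loose but kept in place by a low kerb. Its inner floor is at z = 5 mm; on it stands either the release bearing or the bearing race.
- receiver_rim (a point): Centre of the receiver's mouth at rim height, (0, 0, 90) mm in its frame. A tote nested in it has its origin 45 mm above the receiver's origin; a stacked one 80 mm above, its bottom dipping 10 mm into the mouth. Both go in with 4 mm of play to every side, straight above one another.
- dock: Bin holder: fixed bare aluminium plate 190 x 146 x 6 mm with two upright cheeks 100 mm high beside the tote's long sides (inner faces at y = +-64, 7 mm from the tote), open at both ends. Origin under its centre. The tote stands in it at the start, facing the holder's +x within 0.03 rad; the holder may be turned any way.
- cradle: Fixed dark steel cradle: base 204 x 124 x 6 mm, with two upright end plates 80 wide and 165 mm high, inner faces at x = +-93 mm (8 mm from the collars' ends); long sides (+-y) open. Origin under its centre, x along the receiver's and the same way; the receiver's underside is 6 mm above it.
- bearing: Release bearing, plain steel: flange 58 mm across and 18 mm high with a sleeve 36 to 40 mm across above, 62 mm tall in all; origin at the centre of its underside. Stands upright, either in the receiver or on the pad.
- race: Bearing race, plain steel flat ring 66 mm outside, 38 mm inside, 16 mm high; origin at the centre of its underside. Lies flat, either in the receiver or on the pad, wherever the bearing is not.
- pad: Fixed black rubber pad 100 x 100 x 11 mm, origin under its centre, at the far side of the bench; the part that is not in the receiver lies on it.
- can: Bystander: upright spray can 56 mm across, 190 mm high; origin under its centre.
- hammer: Bystander: hammer lying on the bench, about 300 mm long.
- bolt: Bystander: yellow-plated bolt lying near the robot, between holder and cradle, 120 mm long along its x, 22 mm thick; origin near its middle, at bench level.

How it is judged:
On the way:
1. the tote has been set down flat on the open bench, away from holder and cradle, and let go (height (world z) of tote below 0.012 m and horizontal distance between tote and dock above 0.12 m and horizontal distance between tote and cradle above 0.12 m and angle between tote's own z axis and vertical below 0.06 rad and linear speed of tote below 0.02 m/s and contact force between the fingers and tote below 0.1 N), for 0.2 s.
At the end, for the whole second after the job is handed in: Tote released, at rest, level (0.06 rad) on the level receiver in its cradle, within 10 mm and 0.10 rad. Bearing in the receiver: stacked, half turned, origins 75-86 mm apart in height; race in it: nested, same facing, 40-51 mm. That part still on the receiver's floor (horizontal distance between tote and receiver below 0.01 m and angle between the x axis of tote and the x axis of receiver, either way round below 0.1 rad and angle between tote's own z axis and vertical below 0.06 rad and angle between receiver's own z axis and vertical below 0.05 rad and horizontal distance between receiver and cradle below 0.01 m and linear speed of tote below 0.02 m/s and contact force between the fingers and tote below 0.1 N and ((horizontal distance between bearing and receiver below 0.05 m and z of bearing in the frame of receiver below 0.02 m and z of tote in the frame of receiver between 0.075 and 0.086 m and x of tote_front in the frame of receiver below -0.05 m) or (horizontal distance between race and receiver below 0.05 m and z of race in the frame of receiver below 0.02 m and z of tote in the frame of receiver between 0.04 and 0.051 m and x of tote_front in the frame of receiver above 0.05 m))); the robot touches nothing.
It fails at once if the tote presses on the release bearing (contact force between tote and bearing above 3 N).
It fails at once if a bystander, the bearing or the race is knocked away (30 mm) (distance of any of can, hammer, bolt, bearing, race from where it was at the start of the episode above 0.03 m).
It fails at once if the receiver is tipped (angle between receiver's own z axis and vertical above 0.25 rad).
It also fails if it takes over 72 s, if anything falls off the work surface, if the arm or the gripper's body presses on something with over 40 N, if the wrist force passes 120 N, or if a joint passes its speed limit or range.

## Working session

There is one attempt and no reset: what is moved stays moved. The work goes in short steps, each a Python script; the robot and the scene stay as the last script left them, time stands still between calls to the robot, and variables do not carry over. Pictures are saved under pics/ and viewed, and the job is handed in when it is done.

```bash
ls; mkdir -p pics
python3 - <<'E'
from workcell import *
import cv2
for n in ["scene","side","wrist"]:
    im=get_image(n); cv2.imwrite(f"pics/a_{n}.png",im)
    m=camera_model(n); print(n,m)
print(read_time(),read_tcp_pos(),read_orientation(),read_gripper_width())
E
```

```text
pics
scene {'K': array([[456.93756512,   0.        , 326.71391255],
       [  0.        , 456.93756512, 193.53940757],
       [  0.        ,   0.        ,   1.        ]]), 'rvec': array([ 2.126114  ,  0.58035304, -0.30424405]), 'tvec': array([-0.4757776 , -0.1014273 ,  1.32977213])}
side {'K': array([[375.03934601,   0.        , 313.83052563],
       [  0.        , 375.03934601, 201.22466473],
       [  0.        ,   0.        ,   1.        ]]), 'rvec': array([ 0.98412806, -2.50709269,  0.98344529]), 'tvec': array([0.43672168, 0.34123998, 0.73744279])}
wrist {'K': array([[296.28324408,   0.        , 318.88655824],
       [  0.        , 296.28324408, 200.06863204],
       [  0.        ,   0.        ,   1.        ]]), 'mount': array([[ 5.30768435e-04, -2.95372458e-01,  9.55382033e-01,
        -1.54156058e-01],
       [ 2.69887726e-04, -9.55382091e-01, -2.95372626e-01,
         8.15115897e-02],
       [ 9.99999823e-01,  4.14620351e-04, -4.27369256e-04,
         4.21019196e-05],
       [ 0.00000000e+00,  0.00000000e+00,  0.00000000e+00,
         1.00000000e+00]])}
0.15 [ 0.18992632 -0.59488005  0.22978093] [ 0.97992368  1.34081608 -0.97789366] 1.002470265858623
```

View pics/a_scene.png

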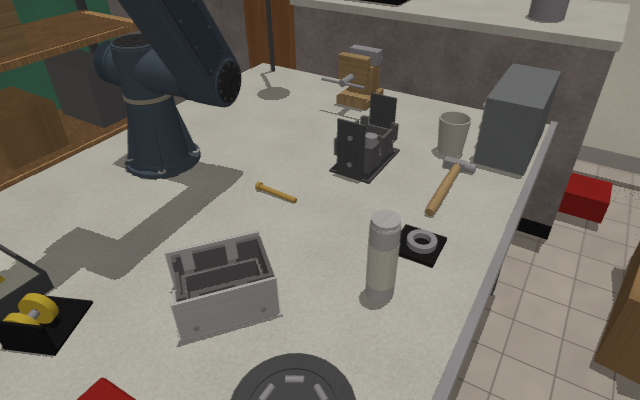

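View pics/a_side.png

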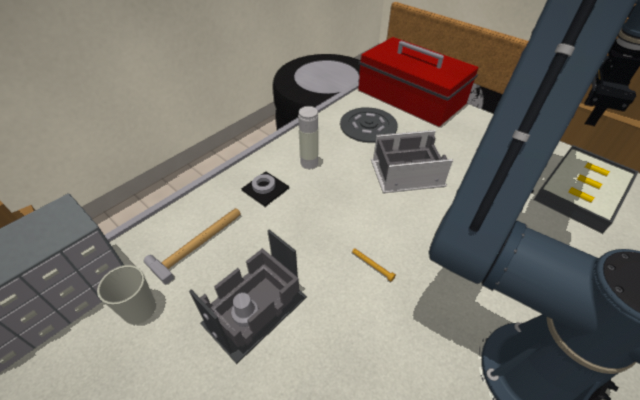

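View pics/a_wrist.png

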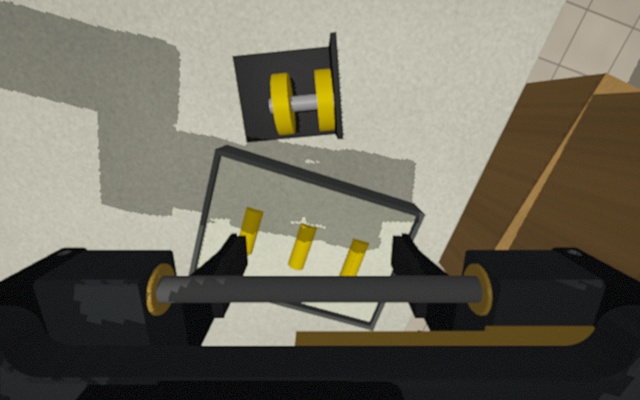

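The race is on the pad (scene ~(421,241)) and a tall sleeve stands in the cradle's tote (side ~(242,305), scene ~(371,140)). So the job is to stack, half turned. I'll enlarge the views to measure.

Run:
```python
import cv2
def crop(src,x0,y0,x1,y1,k,out):
    im=cv2.imread(src)[y0:y1,x0:x1]
    im=cv2.resize(im,None,fx=k,fy=k,interpolation=cv2.INTER_CUBIC)
    for i in range(0,x1-x0,10):
        cv2.putText(im,str(x0+i),(i*k,8),0,0.3,(0,0,255),1) if i%20==0 else 0
        cv2.line(im,(i*k,10),(i*k,15),(0,0,255),1)
    for j in range(0,y1-y0,10):
        cv2.putText(im,str(y0+j),(0,j*k+4),0,0.3,(0,0,255),1) if j%20==0 else 0
        cv2.line(im,(20,j*k),(25,j*k),(0,0,255),1)
    cv2.imwrite(out,im); print(im.shape)
crop('pics/a_scene.png',155,225,290,345,5,'pics/b1.png')
crop('pics/a_side.png',360,120,460,200,7,'pics/b2.png')
crop('pics/a_scene.png',320,85,410,185,6,'pics/b3.png')
crop('pics/a_side.png',180,220,320,365,4,'pics/b4.png')
```

```text
(600, 675, 3)
(560, 700, 3)
(600, 540, 3)
(580, 560, 3)
```

View pics/b1.png

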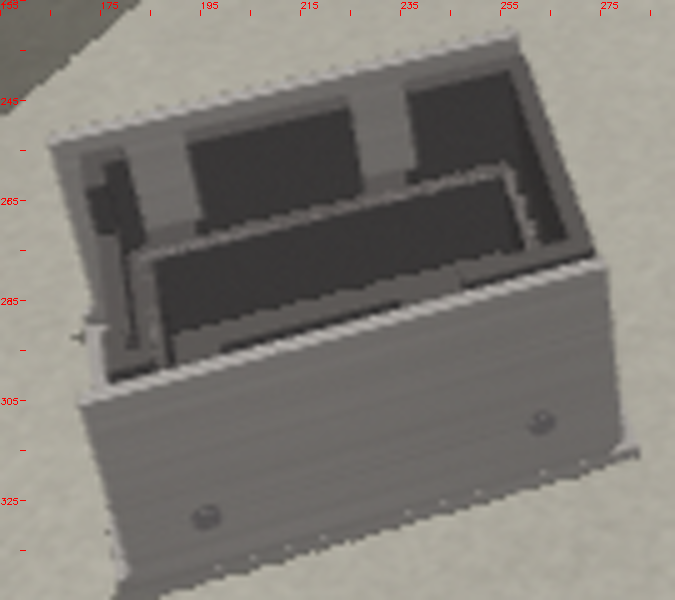

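View pics/b2.png

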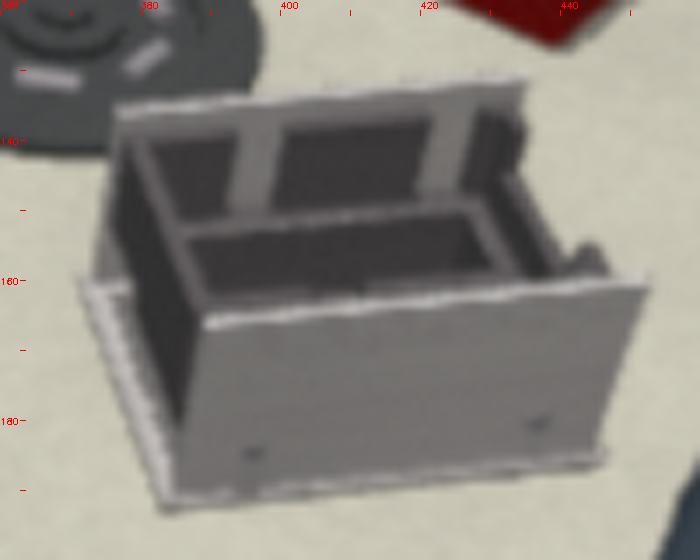

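View pics/b3.png

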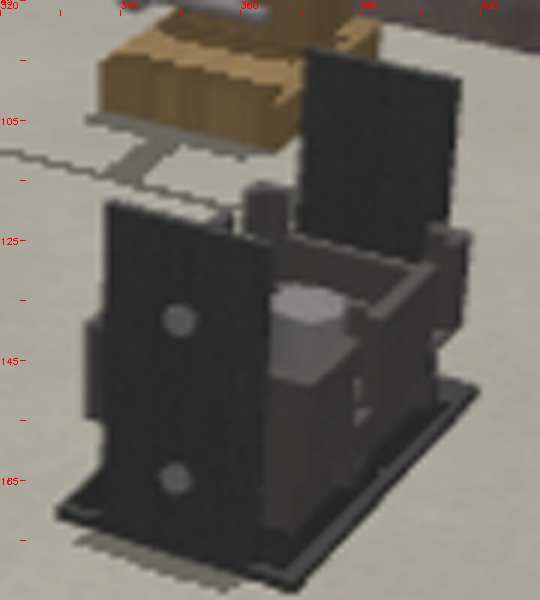

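View pics/b4.png

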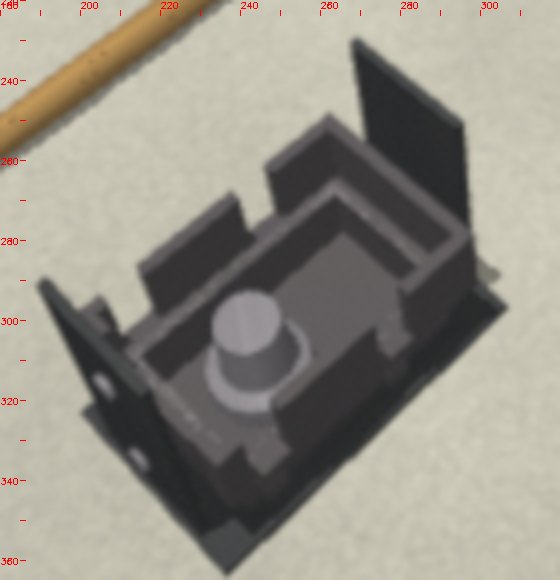

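```bash
cat > h.py <<'E'
from workcell import *
import numpy as np, cv2
from scipy.spatial.transform import Rotation as R
def P(n,tcp=None,ori=None):
    m=camera_model(n);K=np.array(m['K'])
    if n!='wrist':
        return K@np.c_[cv2.Rodrigues(np.array(m['rvec']))[0],m['tvec']]
    T=np.eye(4);T[:3,:3]=R.from_rotvec(ori).as_matrix();T[:3,3]=tcp
    C=np.linalg.inv(T@np.array(m['mount']))
    return K@C[:3]
def proj(Pm,X):
    X=np.atleast_2d(X);p=np.c_[X,np.ones(len(X))]@Pm.T
    return p[:,:2]/p[:,2:]
def tri(Ps,uvs):
    A=[]
    for Pm,(u,v) in zip(Ps,uvs):
        A+= [u*Pm[2]-Pm[0],v*Pm[2]-Pm[1]]
    X=np.linalg.svd(np.array(A))[2][-1];X=X[:3]/X[3]
    e=[np.linalg.norm(proj(Pm,X)[0]-uv) for Pm,uv in zip(Ps,uvs)]
    return X,max(e)
def onz(Pm,uv,z):
    u,v=uv
    A=np.array([u*Pm[2]-Pm[0],v*Pm[2]-Pm[1]])
    return np.r_[np.linalg.solve(A[:,:2],-A[:,3]-A[:,2]*z),z]
def snap(name,out):
    t,o=read_tcp_pos(),read_orientation()
    im=get_image(name);cv2.imwrite(f'pics/{out}.png',im)
    np.savez(f'pics/{out}.npz',P=P(name,t,o)); return im
def crop(src,x0,y0,x1,y1,k,out):
    im=cv2.imread(src)[y0:y1,x0:x1]
    im=cv2.resize(im,None,fx=k,fy=k,interpolation=cv2.INTER_CUBIC)
    for i in range(0,x1-x0,10):
        cv2.putText(im,str(x0+i),(i*k,8),0,0.3,(0,0,255),1) if i%20==0 else 0
        cv2.line(im,(i*k,10),(i*k,15),(0,0,255),1)
    for j in range(0,y1-y0,10):
        cv2.putText(im,str(y0+j),(0,j*k+4),0,0.3,(0,0,255),1) if j%20==0 else 0
        cv2.line(im,(20,j*k),(25,j*k),(0,0,255),1)
    cv2.imwrite(out,im); print(im.shape)
E
python3 - <<'E'
from h import *
np.set_printoptions(precision=4,suppress=True)
S,D=P('scene'),P('side')
for n,a,b in [('dock robotcheek frontend',(165,254),(451,160)),('robotcheek back',(258,233),(388,166)),('farcheek front',(171,306),(434,131)),('farcheek back',(276,277),(376,135)),
 ('bearing top',(371,134.5),(239.5,300.5)),('race',(422,240),(263,182)),('can top',(385.5,219),(309,111)),('plateL near... scene left plate top-left',(336,119),(219,317)),
 ('scene right plate tr',(396,98),(269,230))]:
    print(n,*tri([S,D],[a,b]))
print('bolt',onz(S,(257,186),.01),onz(S,(296,199),.01), onz(D,(355,251),.01),onz(D,(393,277),.01))
print('hammer',onz(S,(430,211),.015),onz(S,(460,165),.02),onz(D,(160,268),.02),onz(D,(238,212),.015))
for uv in [(329,170),(369,183),(400,150)]: print('cr base S',onz(S,uv,.006))
for uv in [(199,323),(235,363),(304,297)]: print('cr base D',onz(D,uv,.006))
E
```

```text
dock robotcheek frontend [ 0.4064 -0.3493  0.0955] 0.031044490052804734
robotcheek back [ 0.5196 -0.2119  0.0952] 0.1016516444898977
farcheek front [ 0.5099 -0.4339  0.0952] 0.08647729015912224
farcheek back [ 0.6234 -0.2954  0.0995] 0.4563758271309032
bearing top [0.5141 0.3119 0.0737] 0.0623197886829538
race [0.7852 0.015  0.023 ] 0.5348794266932777
can top [ 0.7621 -0.1553  0.189 ] 1.0565925656777304
plateL near... scene left plate top-left [0.4366 0.3367 0.1084] 35.23300671713029
scene right plate tr [0.5734 0.2319 0.2165] 30.112467454179228
bolt [0.3323 0.0146 0.01  ] [0.4526 0.0181 0.01  ] [0.4427 0.0159 0.01  ] [0.331  0.0135 0.01  ]
hammer [0.7617 0.1345 0.015 ] [0.7617 0.368  0.02  ] [0.7466 0.3732 0.02  ] [0.7529 0.1331 0.015 ]
cr base S [0.4522 0.1826 0.006 ]
cr base S [0.5763 0.1807 0.006 ]
cr base S [0.5779 0.3843 0.006 ]
cr base D [0.5726 0.3891 0.006 ]
cr base D [0.4495 0.3895 0.006 ]
cr base D [0.4496 0.1908 0.006 ]
```

```bash
cat >> h.py <<'E'
def ori(a):
    c,s=np.cos(a),np.sin(a)
    return R.from_matrix(np.array([[0,-s,c],[0,c,s],[-1,0,0]])).as_rotvec()
E
python3 - <<'E'
from h import *
np.set_printoptions(precision=3,suppress=True)
d=np.array([.5148,-.3226]); A=np.radians(-129.5)
bk=d-.081*np.array([np.cos(A),np.sin(A)])
print(bk)
for k in (0,np.pi):
    a=A+k
    for a in (A+k,A+k-2*np.pi):
        pass
    a=A+k; yd=np.array([-np.sin(a),np.cos(a)])
    print('dock view',inverse_kinematics(np.r_[d-.06*yd,.30],ori(a)))
    print('dock grip',inverse_kinematics(np.r_[bk,.09],ori(a)),inverse_kinematics(np.r_[bk,.25],ori(a)))
    print('bench set',inverse_kinematics([.57,.081,.09],ori(-np.pi/2+k)),inverse_kinematics([.57,.081,.25],ori(-np.pi/2+k)))
    for x in (.513-.053,.513+.053):
        print('cr',k,x,inverse_kinematics([x,.285,.17],ori(k)),inverse_kinematics([x,.285,.28],ori(k)))
    print('cr view',inverse_kinematics([.47,.285,.3],ori(k+np.pi/2)),inverse_kinematics([.5,.235,.3],ori(k)))
E
```

```text
[ 0.566 -0.26 ]
dock view [-0.75   0.346  1.539  0.     1.256  1.511]
dock grip [-0.61   0.704  1.547  0.     0.891  1.651] [-0.61   0.505  1.416  0.     1.221  1.651]
bench set [-0.053  0.657  1.672 -0.     0.812  1.518] [-0.053  0.439  1.537 -0.     1.166  1.518]
cr 0 0.46 [ 0.348  0.498  1.704 -0.     0.939  0.348] [ 0.348  0.357  1.583 -0.     1.202  0.348]
cr 0 0.5660000000000001 [ 0.29   0.609  1.467 -0.     1.066  0.29 ] [ 0.29   0.491  1.352 -0.     1.299  0.29 ]
cr view [ 0.342  0.349  1.536  0.     1.257 -1.229] [ 0.237  0.353  1.529 -0.     1.26   0.237]
dock view [-0.739  0.525  1.235 -0.     1.382 -1.62 ]
dock grip [-0.61   0.704  1.547 -0.     0.891 -1.491] [-0.61   0.505  1.416 -0.     1.221 -1.491]
bench set [-0.053  0.657  1.672  0.     0.812 -1.624] [-0.053  0.439  1.537  0.     1.166 -1.624]
cr 3.141592653589793 0.46 [ 0.348  0.498  1.704 -0.     0.939 -2.794] [ 0.348  0.357  1.583  0.     1.202 -2.794]
cr 3.141592653589793 0.5660000000000001 [ 0.29   0.609  1.467 -0.     1.066 -2.851] [ 0.29   0.491  1.352  0.     1.299 -2.851]
cr view [0.342 0.349 1.536 0.    1.257 1.913] None
```

Run:
```python
from h import *
np.set_printoptions(precision=3,suppress=True)
print(read_time())
d=np.array([.5148,-.3226]); a=np.radians(-129.5)
yd=np.array([-np.sin(a),np.cos(a)]);xd=np.array([np.cos(a),np.sin(a)])
move_pose(np.r_[d-.06*yd+.05*xd,.30],ori(a)); pause(.2); snap('wrist','d1')
move_pose(np.r_[d-.06*yd-.07*xd,.30],ori(a)); pause(.2); snap('wrist','d2')
print(read_time())
move_pose([.47,.225,.31],ori(0)); pause(.2); snap('wrist','c1')
move_pose([.57,.225,.31],ori(0)); pause(.2); snap('wrist','c2')
print(read_time())
```

```text
0.15
2.6167
5.275
```

View pics/d1.png

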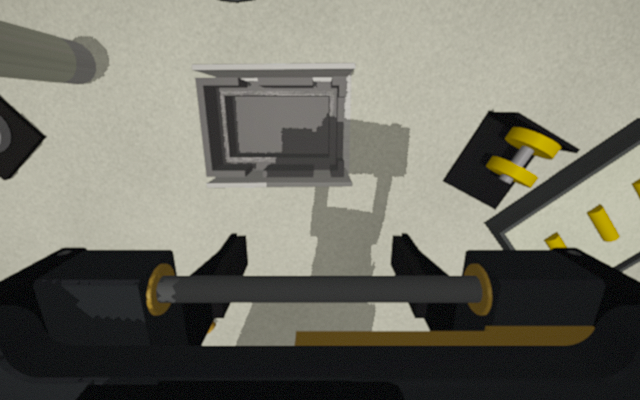

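View pics/d2.png

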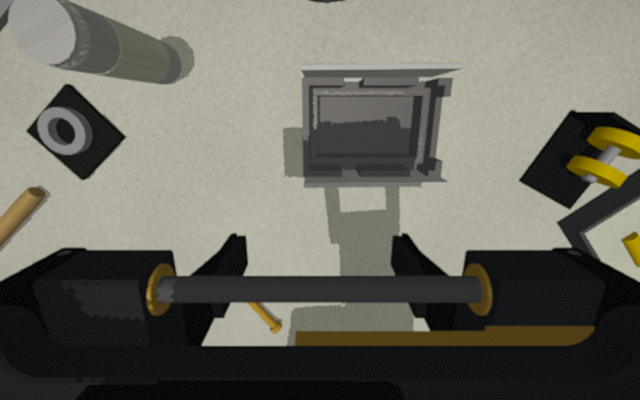

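View pics/c1.png

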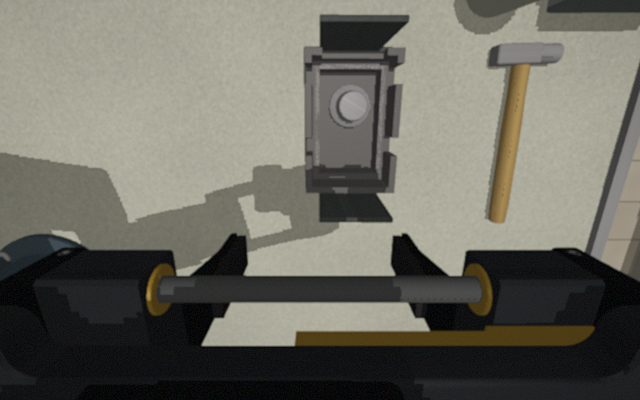

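View pics/c2.png

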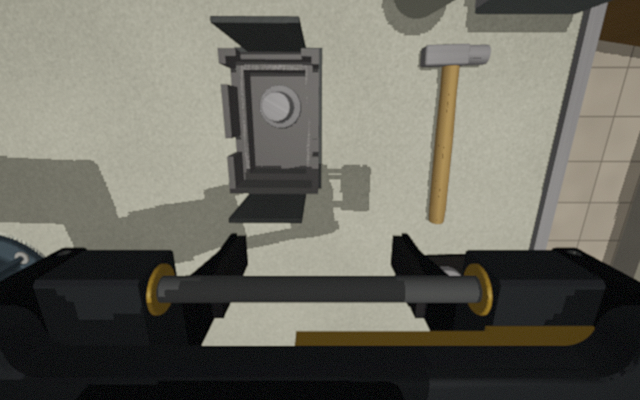

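d1/d2 show the tote in the holder at about (275,125) and (375,125). c1/c2 show the receiver at about (355,115) and (275,115), with the bearing in it. Next I'll enlarge these to find the rim corners.

Run:
```python
from h import *
crop('pics/d1.png',185,55,365,195,4,'pics/e1.png')
crop('pics/d2.png',295,55,470,195,4,'pics/e2.png')
crop('pics/c1.png',295,5,415,130,4,'pics/e3.png')
crop('pics/c1.png',295,110,415,230,4,'pics/e3b.png')
crop('pics/c2.png',205,5,335,130,4,'pics/e4.png')
crop('pics/c2.png',205,110,335,230,4,'pics/e4b.png')
a=[cv2.imread(f'pics/{n}.png') for n in ('e3','e3b','e4','e4b')]
h=max(x.shape[0] for x in a)
p=lambda x,w:cv2.copyMakeBorder(x,0,h-x.shape[0],0,w-x.shape[1],0)
cv2.imwrite('pics/e5.png',np.hstack([p(a[0],400+80),p(a[2],520)])[:, :1000][:, :1000])
```

```text
(560, 720, 3)
(560, 700, 3)
(500, 480, 3)
(480, 480, 3)
(500, 520, 3)
(480, 520, 3)
```

View pics/e1.png

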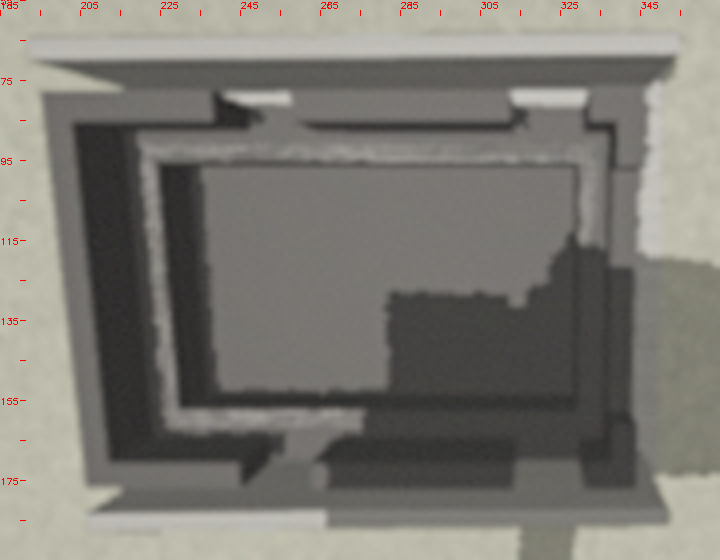

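View pics/e2.png

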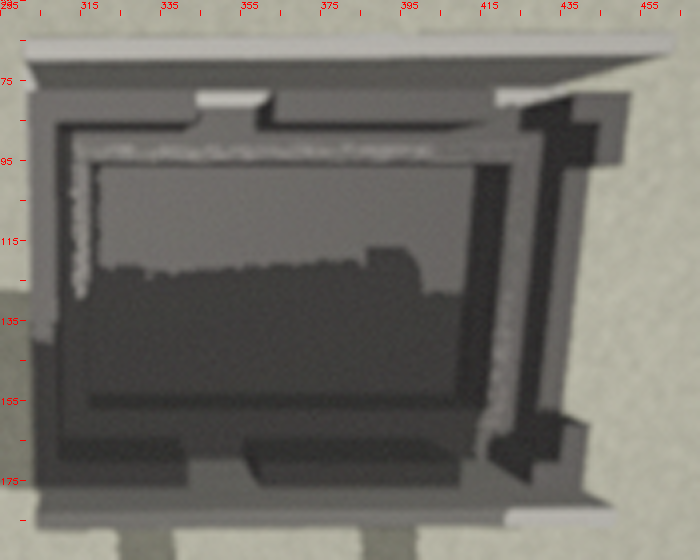

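View pics/e3.png

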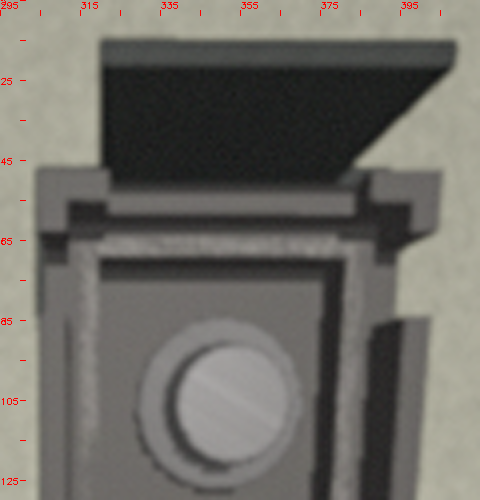

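View pics/e3b.png

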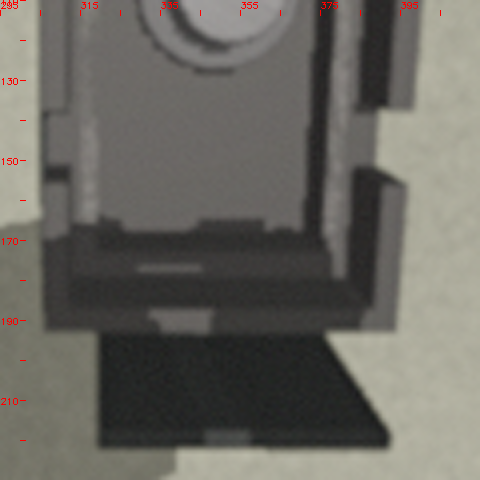

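View pics/e4.png

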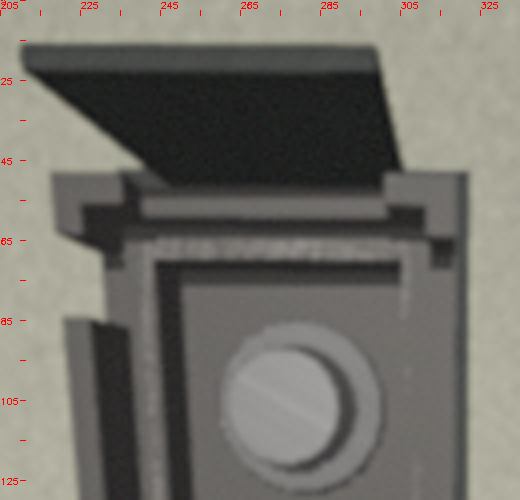

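View pics/e4b.png

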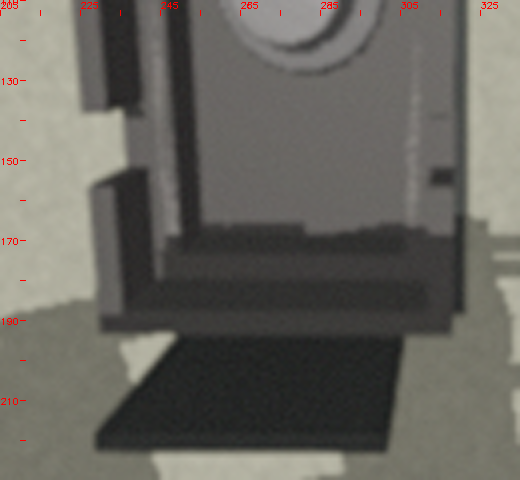

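Run:
```python
from h import *
from scipy.optimize import least_squares
np.set_printoptions(precision=4,suppress=True)
L=lambda n:np.load(f'pics/{n}.npz')['P']
def run(pa,pb,pts,model,zt):
    X=[]
    for a,b in pts:
        x,e=tri([pa,pb],[np.array(a)-.375,np.array(b)-.375]);X.append(x);print(x,round(e,2))
    X=np.array(X);print('zmean',X[:,2].mean())
    uv=np.array([np.r_[a,b] for a,b in pts])-.375
    def f(p,free=True):
        x,y,t,z=p;c,s=np.cos(t),np.sin(t)
        W=np.c_[x+c*model[:,0]-s*model[:,1],y+s*model[:,0]+c*model[:,1],np.full(4,z)]
        return np.r_[(proj(pa,W)-uv[:,:2]).ravel(),(proj(pb,W)-uv[:,2:]).ravel()]
    m=X.mean(0);v=X[model[:,0]>0].mean(0)-X[model[:,0]<0].mean(0)
    r=least_squares(f,[m[0],m[1],np.arctan2(v[1],v[0]),m[2]])
    print('free',r.x,np.degrees(r.x[2]),'res',np.abs(r.fun).max())
    r2=least_squares(lambda p:f(np.r_[p,zt]),r.x[:3]);print('zfix',r2.x,np.degrees(r2.x[2]),'res',np.abs(r2.fun).max())
# tote: tool y yd=(.77,-.636): image top = far from robot. tote x dir image right; image down = -yd ; 
c=lambda x,y,ox,oy:(x/4+ox,y/4+oy)
tote=[(c(42,92,185,55),c(28,92,295,55)),(c(88,486,185,55),c(35,487,295,55)),(c(645,93,185,55),c(630,93,295,55)),(c(633,487,185,55),c(586,487,295,55))]
# tote +y (yaw -129.5): (-sin,cos)=(.77,-.636) = image top
M=np.array([[-85,57],[-85,-57],[85,57],[85,-57]])/1e3
run(L('d1'),L('d2'),tote,M,.096)
rec=[(c(36,170,295,5),c(52,173,205,5)),(c(441,171,295,5),c(467,173,205,5)),(c(46,331,295,110),c(100,332,205,110)),(c(395,331,295,110),c(453,332,205,110))]
M=np.array([[85,57],[85,-57],[-85,57],[-85,-57]])/1e3
run(L('c1'),L('c2'),rec,M,.096)
```

```text
[ 0.613  -0.2894  0.0958] 0.02
[ 0.5257 -0.2175  0.0955] 0.13
[ 0.505  -0.4197  0.0952] 0.03
[ 0.4196 -0.3476  0.1012] 0.05
zmean 0.09692674031405368
free [ 0.5153 -0.3185 -2.2615  0.0943] -129.57373388045724 res 1.0731570621948663
zfix [ 0.5153 -0.3185 -2.2615] -129.57419343623937 res 0.9209680668258784
[0.4533 0.3725 0.0911] 0.01
[0.5715 0.3744 0.0794] 0.23
[0.4541 0.2032 0.0981] 0.13
[0.5674 0.2017 0.0928] 0.22
zmean 0.09034518556106329
free [0.511  0.2869 1.5649 0.0937] 89.66063935299793 res 2.5314039666904478
zfix [0.5111 0.2869 1.5649] 89.65972728613339 res 2.485281227300959
```

Run:
```python
from h import *
from scipy.optimize import least_squares
np.set_printoptions(precision=4,suppress=True)
crop('pics/c2.png',290,40,335,70,16,'pics/f1.png')
crop('pics/c1.png',295,35,345,70,14,'pics/f2.png')
```

```text
(480, 720, 3)
(490, 700, 3)
```

View pics/f1.png

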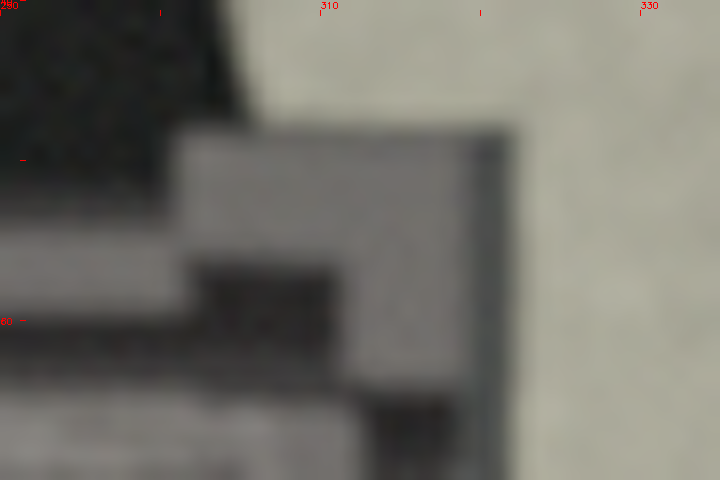

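View pics/f2.png

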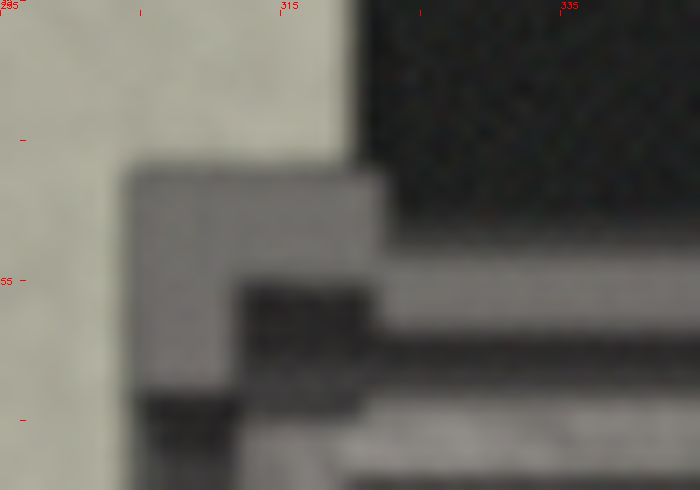

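```bash
cat >> h.py <<'E'
from scipy.optimize import least_squares
L=lambda n:np.load(f'pics/{n}.npz')['P']
def fit(views,zt=None,guess=None,loss='linear'):
    # views: list of (P, uv Nx2, model Nx2)  rim points; returns x,y,yaw,z
    def f(p):
        x,y,t=p[:3];z=zt if zt is not None else p[3];c,s=np.cos(t),np.sin(t);o=[]
        for Pm,uv,m in views:
            m=np.asarray(m)/1e3
            W=np.c_[x+c*m[:,0]-s*m[:,1],y+s*m[:,0]+c*m[:,1],z+(m[:,2] if m.shape[1]>2 else np.zeros(len(m)))]
            o.append((proj(Pm,W)-np.array(uv)).ravel())
        return np.concatenate(o)
    r=least_squares(f,guess if zt is None else guess[:3],x_scale=.01,loss=loss)
    return r.x,f(r.x)
E
python3 - <<'E'
from h import *
np.set_printoptions(precision=4,suppress=True)
h=lambda u:np.array(u)-.375
c1=h([(304.1,47.5),(405.25,47.75),(306.5,192.75),(393.75,192.75)])
c2=h([(218,48.25),(319.4,48.25),(230,193),(318.1,193)])
for a,b in zip(c1,c2): print(tri([L('c1'),L('c2')],[a,b]))
M=[[85,57],[85,-57],[-85,57],[-85,-57]]
for z in (None,.096):
    x,f=fit([(L('c1'),c1,M),(L('c2'),c2,M)],z,[.51,.287,1.57,.096]);print(x,np.degrees(x[2]),'\n',f.reshape(-1,2))
E
```

```text
(array([0.4535, 0.3724, 0.0915]), np.float64(0.009266738392039602))
(array([0.5687, 0.3725, 0.0899]), np.float64(0.23984589399591658))
(array([0.4541, 0.2032, 0.0981]), np.float64(0.12711364495926733))
(array([0.5672, 0.2019, 0.0935]), np.float64(0.21958292608041247))
[0.5107 0.2869 1.5673 0.0936] 89.79712427667793 
 [[ 0.3386 -0.1268]
 [ 0.1768 -0.1245]
 [-0.4176 -0.2658]
 [ 0.1416 -0.0821]
 [-0.1514 -0.1029]
 [-0.6809  0.3628]
 [ 0.5082 -0.0187]
 [ 0.1302  0.357 ]]
[0.5107 0.2869 1.5672] 89.79617261113931 
 [[ 0.2896 -0.4984]
 [ 0.8183 -0.4924]
 [-0.4526  0.2737]
 [ 0.6282  0.4597]
 [-0.7936 -0.4688]
 [-0.634   0.0021]
 [ 0.0231  0.5231]
 [ 0.1658  0.9023]]
```

Run:
```python
from h import *
np.set_printoptions(precision=4,suppress=True)
t=np.array([.5153,-.3185]);a=np.radians(-129.57);bk=t-.081*np.array([np.cos(a),np.sin(a)])
move_pose(np.r_[bk,.22],ori(a)); pause(.1); snap('wrist','g0')
move_l(np.r_[bk,.069],v=.12); snap('wrist','g1')
print(read_time(),read_tcp_pos(),bk,read_contact_force())
close_gripper(); snap('wrist','g2');snap('scene','g2s')
print(read_time(),read_gripper_width(),read_contact_force(),read_tcp_pos())
```

```text
8.6667 [ 0.5675 -0.2564  0.0699] [ 0.5669 -0.2561] [ 0.4613 -0.2663 -0.211 ]
10.0083 0.08961636860049656 [-0.7958 -0.4669  0.2759] [ 0.5669 -0.2561  0.069 ]
```

View pics/g2.png

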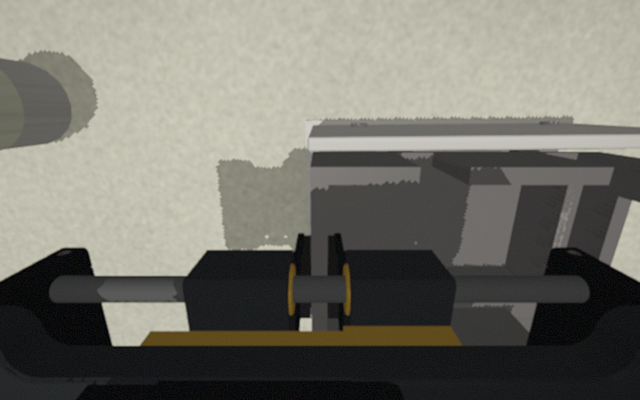

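View pics/g2s.png

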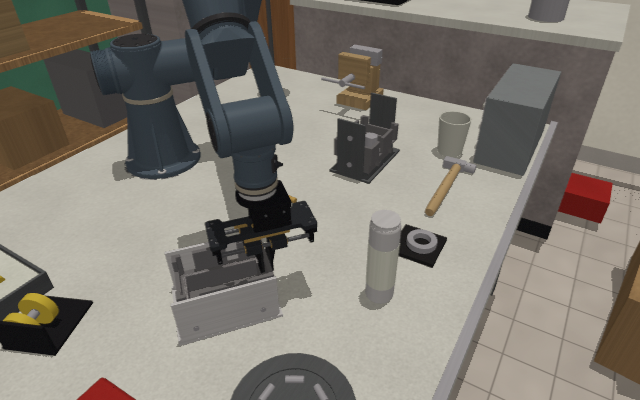

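Run:
```python
from h import *
np.set_printoptions(precision=4,suppress=True)
p=read_tcp_pos()
move_l([p[0],p[1],.215],v=.12); print(read_gripper_width(),read_contact_force(),read_torque())
move_l([.57,.081,.215],v=.2,ori=ori(-np.pi/2)); pause(.2)
snap('side','h1'); snap('wrist','h1w')
print(read_time(),read_gripper_width(),read_contact_force(),read_torque(),read_tcp_pos())
```

```text
0.0911411835844139 [-0.2831  0.3386 -2.276 ] [ 0.2227 -0.0941 -0.0458]
13.5083 0.08779732207270849 [ 0.2298 -0.3568 -2.602 ] [0.2198 0.0194 0.0193] [0.5701 0.0805 0.215 ]
```

View pics/h1.png

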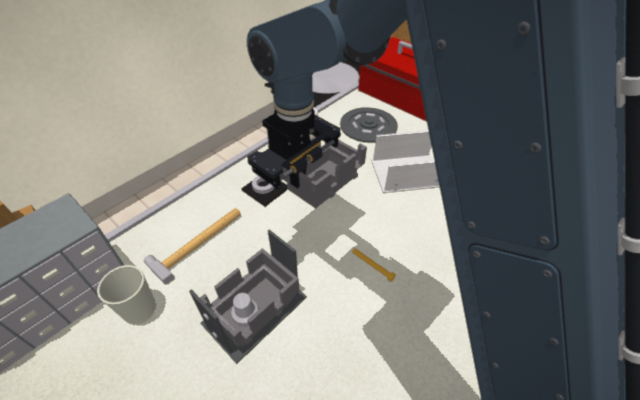

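View pics/h1w.png

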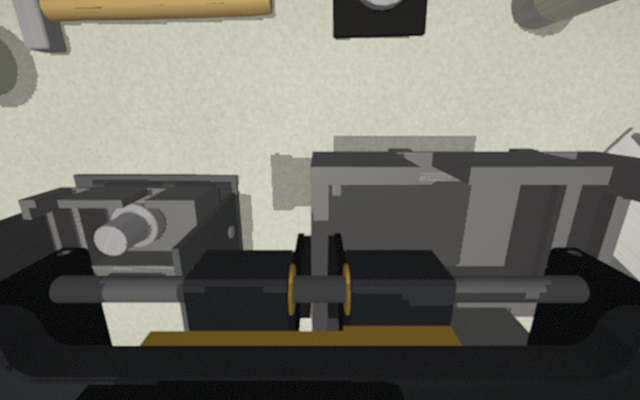

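The tote is lifted, hanging level and out of the holder: rim in the wrist view at row 160, 2.5 N of weight. Now I'll set it down.

Run:
```python
from h import *
np.set_printoptions(precision=4,suppress=True)
move_l([.57,.081,.08],v=.12)
for z in (.070,.066,.0635,.062):
    move_l([.57,.081,z],v=.03); f=read_contact_force(); print(z,f)
    if f[2]>0: break
let_go(); print(read_gripper_width(),read_contact_force()); pause(.3)
print(read_time()); snap('side','i0')
move_l([.57,.081,.22],v=.2)
# view of the tote with ori(0)
move_pose([.53,-.06,.31],ori(0)); pause(.2); snap('wrist','i1')
move_pose([.62,-.06,.31],ori(0)); pause(.2); snap('wrist','i2')
print(read_time())
```

```text
0.07 [ 0.7683  0.6918 -2.2951]
0.066 [-0.1269 -0.1184 -2.1355]
0.0635 [ 0.4624 -0.1641 -1.8995]
0.062 [-1.3914 -0.4644  5.7499]
0.9957672725109712 [ 0.8585 -0.0813  0.2572]
17.775
21.3333
```

View pics/i0.png

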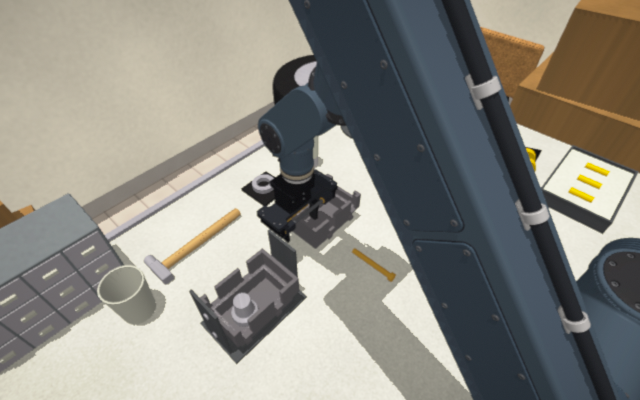

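View pics/i1.png

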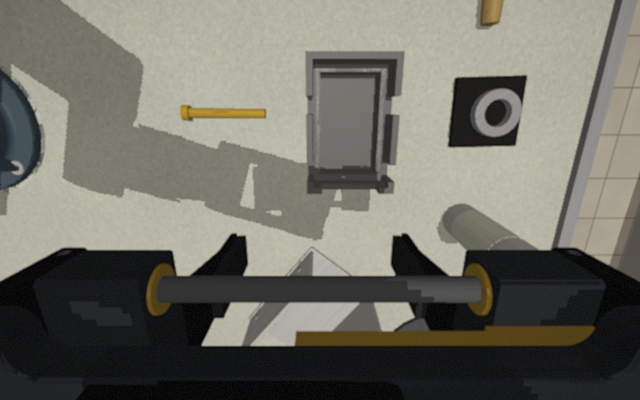

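View pics/i2.png

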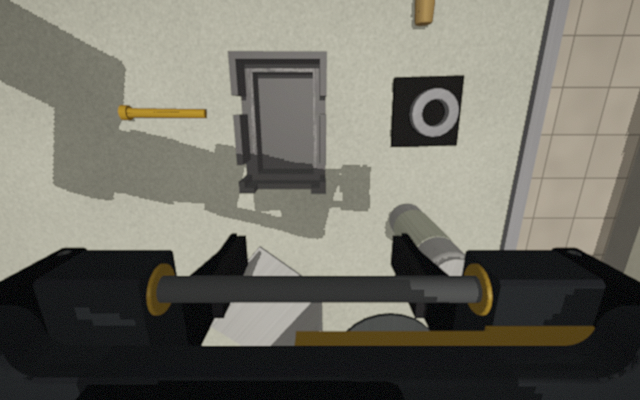

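The tote stands flat on the bench with its back end at the top of the picture and its dipped front at the bottom. It is at (355,120) in i1 and (280,120) in i2. I'll enlarge for the corners.

Run:
```python
from h import *
crop('pics/i1.png',300,45,415,120,6,'pics/j1.png')
crop('pics/i1.png',300,125,415,200,6,'pics/j2.png')
crop('pics/i2.png',220,45,335,120,6,'pics/j3.png')
crop('pics/i2.png',220,125,335,200,6,'pics/j4.png')
```

```text
(450, 690, 3)
(450, 690, 3)
(450, 690, 3)
(450, 690, 3)
```

View pics/j1.png

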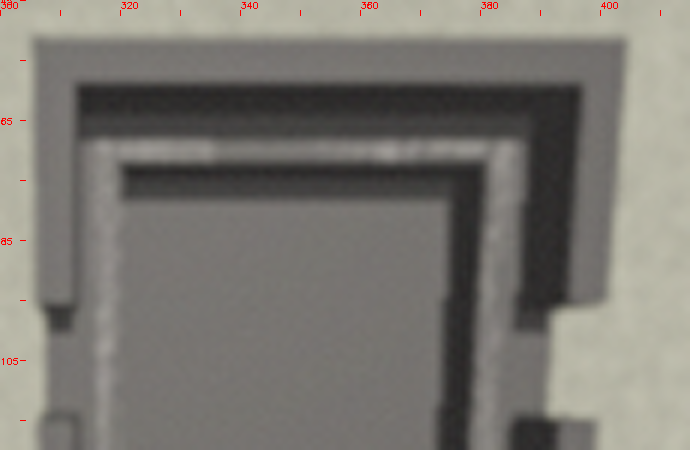

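View pics/j2.png

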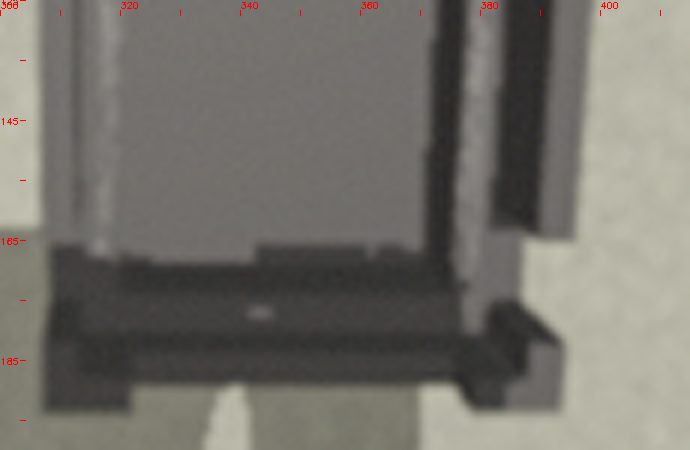

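View pics/j3.png

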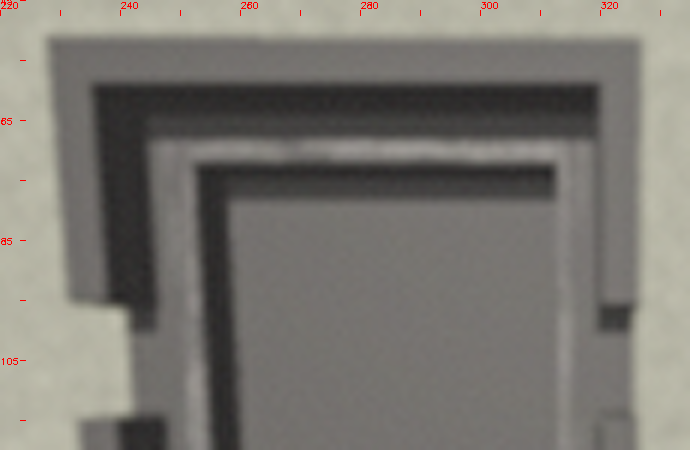

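View pics/j4.png

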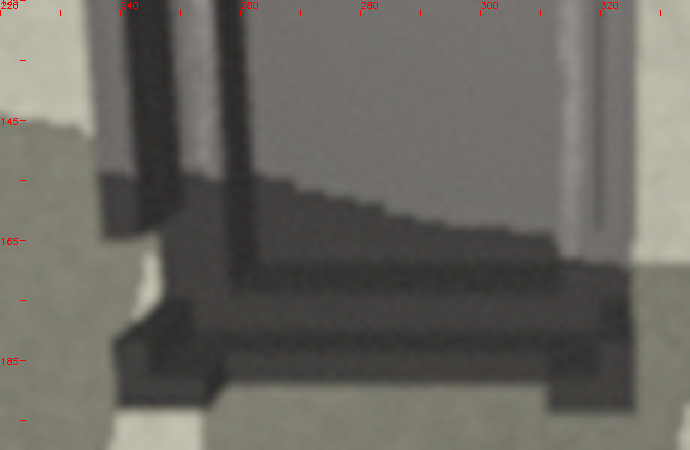

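Run:
```python
from h import *
np.set_printoptions(precision=4,suppress=True)
k=.417
a=np.array([(35,38),(626,38),(42,411),(560,411)])/6+[[300,45],[300,45],[300,125],[300,125]]-k
b=np.array([(48,38),(641,38),(116,408),(634,411)])/6+[[220,45],[220,45],[220,125],[220,125]]-k
for p,q in zip(a,b): print(tri([L('i1'),L('i2')],[p,q]))
M=[[-85,-57],[-85,57],[85,-57],[85,57]]
for z in (None,.090):
    x,f=fit([(L('i1'),a,M),(L('i2'),b,M)],z,[.57,0,-1.57,.09]);print(x,np.degrees(x[2]),np.abs(f).max())
```

```text
(array([0.5145, 0.0846, 0.0906]), np.float64(0.028413378075960574))
(array([0.6274, 0.085 , 0.0884]), np.float64(0.05337105043979762))
(array([ 0.5138, -0.084 ,  0.0897]), np.float64(0.15443169077696958))
(array([ 0.6272, -0.0844,  0.0893]), np.float64(0.10916499998844174))
[ 0.5706  0.0002 -1.5725  0.0875] -90.09476033161948 0.5119025616496629
[ 0.5706  0.0002 -1.5725] -90.09514764086236 0.7825903332032738
```

Run:
```python
from h import *
np.set_printoptions(precision=4,suppress=True)
g=[.5176,.0002]
move_pose([*g,.20],ori(-.0017)); move_l([*g,.063],v=.12); print(read_time(),read_tcp_pos(),read_contact_force())
close_gripper(); print(read_gripper_width(),read_contact_force(),read_tcp_pos())
move_l([*g,.27],v=.12); pause(.1); print(read_gripper_width(),read_contact_force(),read_torque())
move_l([.4577,.2869,.27],v=.15,ori=ori(-.0035)); pause(.3)
print(read_time(),read_tcp_pos(),read_gripper_width(),read_contact_force(),read_torque())
for n in ('scene','side','wrist'): snap(n,'k_'+n)
```

```text
23.3167 [0.5182 0.     0.0636] [-0.2958 -0.9744  0.4491]
0.08949453894984997 [ 0.9804  0.8325 -0.4815] [0.5176 0.0002 0.063 ]
0.08863093963712969 [-0.0162  0.8609 -1.3494] [-0.0491 -0.0018 -0.0045]
28.9333 [0.4578 0.2867 0.27  ] 0.0900940102248954 [ 0.314  -1.0675 -2.4486] [-0.0252  0.0232  0.0213]
```

View pics/k_scene.png

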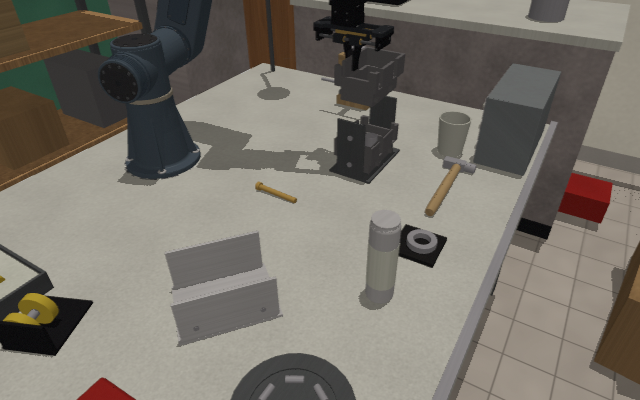

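View pics/k_side.png

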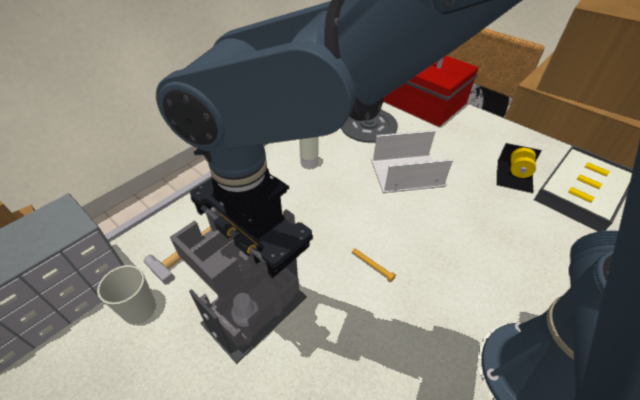

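View pics/k_wrist.png

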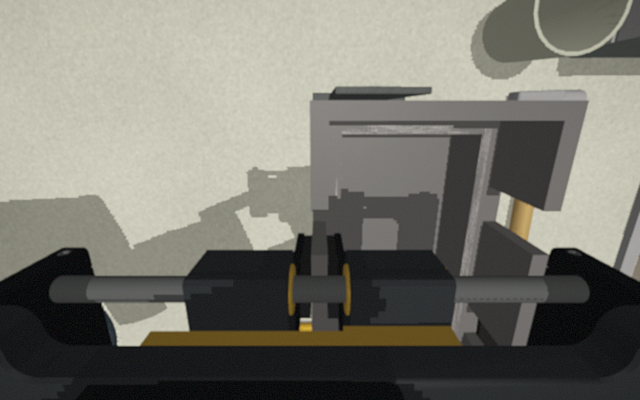

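The tote hangs above the cradle with its back end at +y, half turned to the receiver. Before lowering I'll check its held position and tilt.

Run:
```python
from h import *
crop('pics/k_wrist.png',300,80,600,220,2,'pics/l0.png')
crop('pics/k_wrist.png',300,85,345,120,14,'pics/l1.png')
crop('pics/k_wrist.png',550,85,595,120,14,'pics/l2.png')
crop('pics/k_scene.png',325,40,415,185,4,'pics/l3.png')
cv2.imwrite('pics/l12.png',np.hstack([cv2.resize(cv2.imread(f'pics/l{i}.png'),(400,311)) for i in (1,2)]))
```

```text
(280, 600, 3)
(490, 630, 3)
(490, 630, 3)
(580, 360, 3)
```

View pics/l1.png

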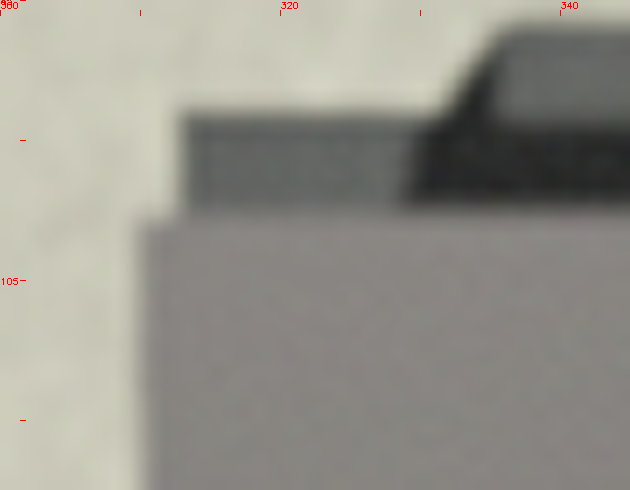

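View pics/l2.png

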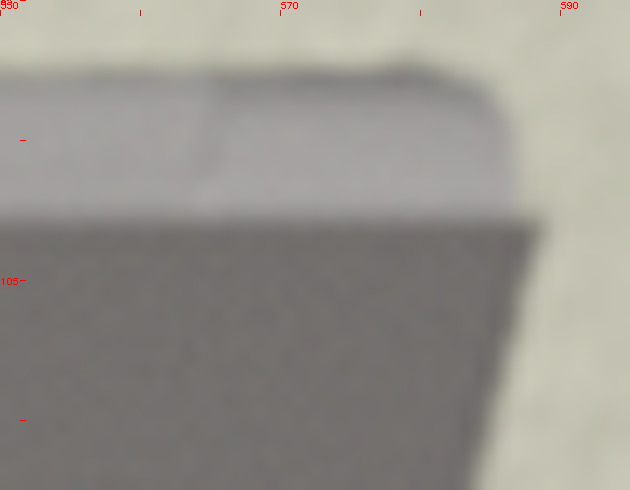

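View pics/l3.png

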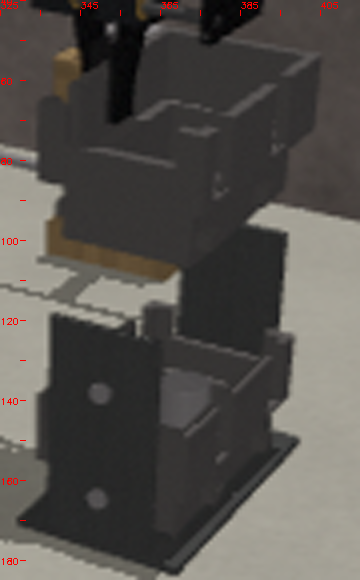

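Run:
```python
from h import *
np.set_printoptions(precision=4,suppress=True)
W=L('k_wrist')
for uv in ((309.5,100.1),(588.3,100.25)):
    for z in (.294,.297,.30): print(uv,z,onz(W,uv,z))
print(proj(W,[[.4537,.2869+.085,.297],[.5677,.2869+.085,.297]]))
S=L('k_scene')
# scene BR corner of held tote: back end far right (320,55)/4+(325,40)
X,e=tri([W,S],[(588.3,100.25),(320/4+325-.375,54/4+40-.375)]);print(X,e)
```

```text
(309.5, 100.1) 0.294 [0.4542 0.3717 0.294 ]
(309.5, 100.1) 0.297 [0.4542 0.3716 0.297 ]
(309.5, 100.1) 0.3 [0.4543 0.3715 0.3   ]
(588.3, 100.25) 0.294 [0.5703 0.3712 0.294 ]
(588.3, 100.25) 0.297 [0.5677 0.3711 0.297 ]
(588.3, 100.25) 0.3 [0.5651 0.3711 0.3   ]
[[308.1497  99.2649]
 [588.8235  98.2455]]
[0.568  0.3713 0.297 ] 1.0462222374429386
```

Held level and within 1 mm of the target. Lowering in steps, watching the force.

Run:
```python
from h import *
np.set_printoptions(precision=4,suppress=True)
x,y=.4577,.2872
move_l([x,y,.168],v=.1); pause(.1); print(read_contact_force())
for z in (.163,.159,.156,.154,.152,.150,.149,.148,.147):
    move_l([x,y,z],v=.03); f=np.array(read_contact_force()); print(z,f,read_torque())
    if f[2]>1.5 or np.hypot(*f[:2])>6: break
print(read_time(),read_tcp_pos(),read_gripper_width())
for n in ('scene','side','wrist'): snap(n,'m_'+n)
crop('pics/m_scene.png',325,40,415,185,4,'pics/m1.png')
crop('pics/m_side.png',160,200,330,370,3,'pics/m2.png')
```

```text
[-0.0267 -1.2725 -2.3306]
0.163 [-0.5962  0.0139 -2.3734] [-0.0554  0.0055  0.0088]
0.159 [-0.5856 -0.0951 -2.4944] [-0.0058  0.0394 -0.0065]
0.156 [-0.5565  0.283  -2.171 ] [-0.0562 -0.0459 -0.0028]
0.154 [-0.5849  0.1872 -1.7862] [-0.0489  0.0699 -0.0371]
0.152 [-0.6246 -0.4332 -2.52  ] [-0.091   0.017  -0.0415]
0.15 [ 0.2943 -0.0732 -1.86  ] [-0.0195  0.0244 -0.0028]
0.149 [-0.21    0.5184 -2.5622] [-0.0065 -0.0517 -0.0373]
0.148 [-1.7494 -0.3262  6.044 ] [-0.1799  0.2196 -0.0886]
32.45 [0.4579 0.2873 0.1489] 0.08852801393859669
(580, 360, 3)
(510, 510, 3)
```

View pics/m1.png

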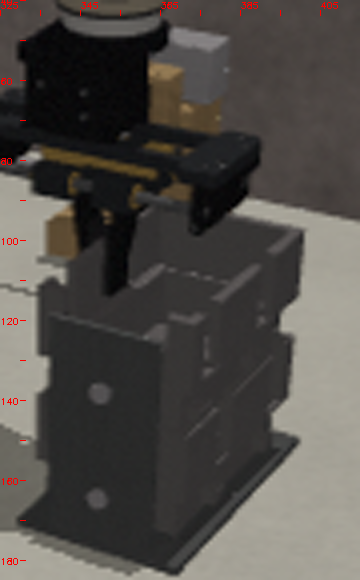

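View pics/m2.png

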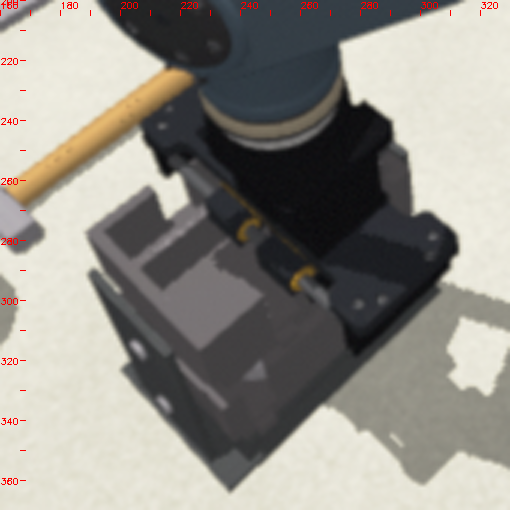

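View pics/m_wrist.png

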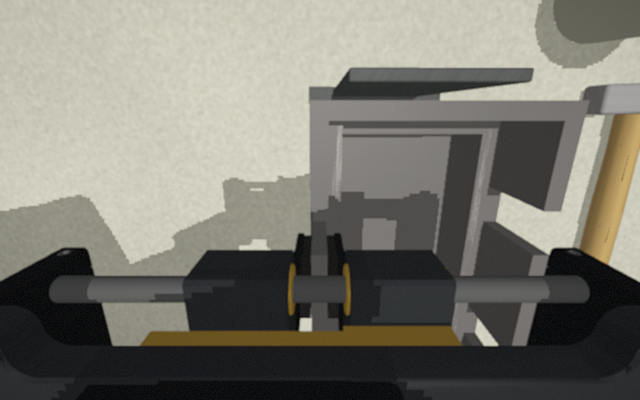

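Contact came at TCP z of 0.1485, as expected for a full stack (0.149), and the rims look parallel. I'll release and verify.

Run:
```python
from h import *
np.set_printoptions(precision=4,suppress=True)
p=read_tcp_pos()
let_go(); pause(.2); print(read_gripper_width(),read_contact_force())
move_l([p[0],p[1],.26],v=.12); 
move_pose([.45,.215,.36],ori(0)); pause(.2); snap('wrist','n1')
move_pose([.54,.215,.36],ori(0)); pause(.2); snap('wrist','n2')
move_pose([.45,-.1,.36],ori(0)); pause(.2)
snap('scene','n_scene');snap('side','n_side'); print(read_time())
crop('pics/n_scene.png',325,70,415,185,5,'pics/n3.png')
crop('pics/n_side.png',160,210,330,370,3,'pics/n4.png')
crop('pics/n1.png',300,20,440,130,5,'pics/o1.png')
crop('pics/n1.png',300,120,440,230,5,'pics/o2.png')
crop('pics/n2.png',200,20,340,130,5,'pics/o3.png')
crop('pics/n2.png',200,120,340,230,5,'pics/o4.png')
```

```text
1.0002216592652835 [-0.1171 -0.0455  0.2049]
38.3583
(575, 450, 3)
(480, 510, 3)
(550, 700, 3)
(550, 700, 3)
(550, 700, 3)
(550, 700, 3)
```

View pics/n3.png

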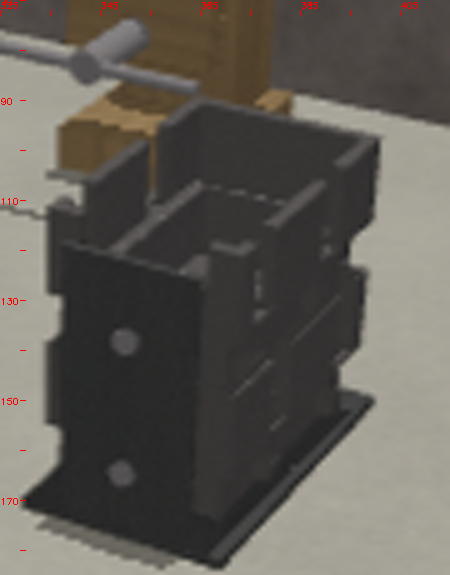

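View pics/n4.png

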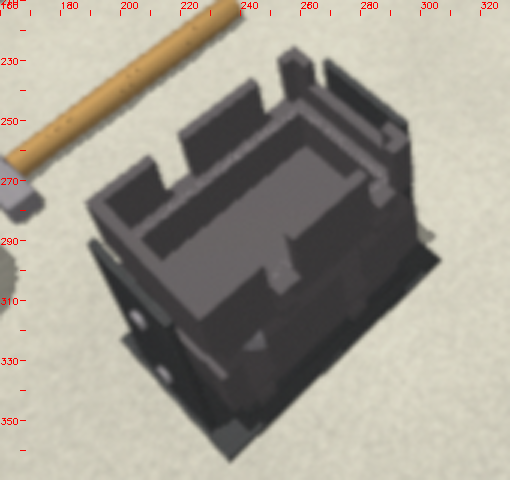

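View pics/n1.png

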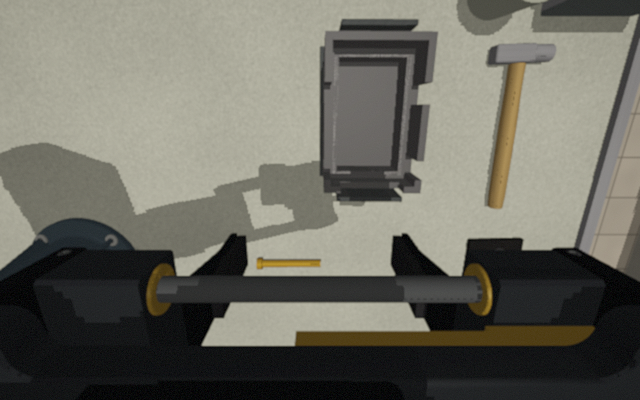

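View pics/o1.png

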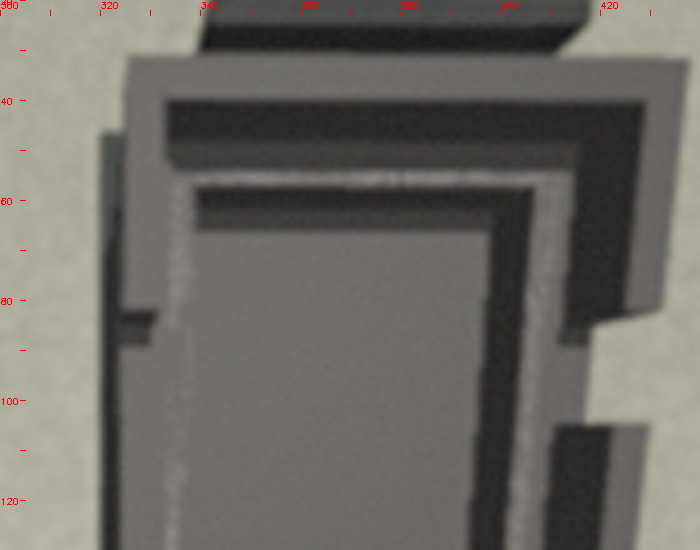

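View pics/o2.png

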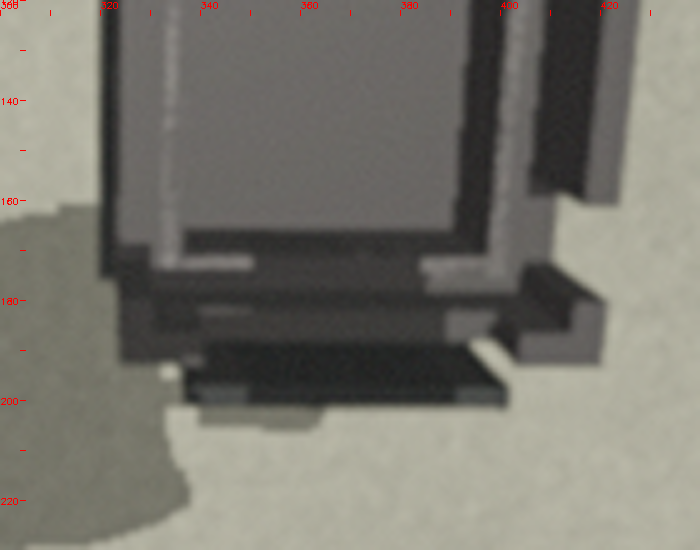

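View pics/o3.png

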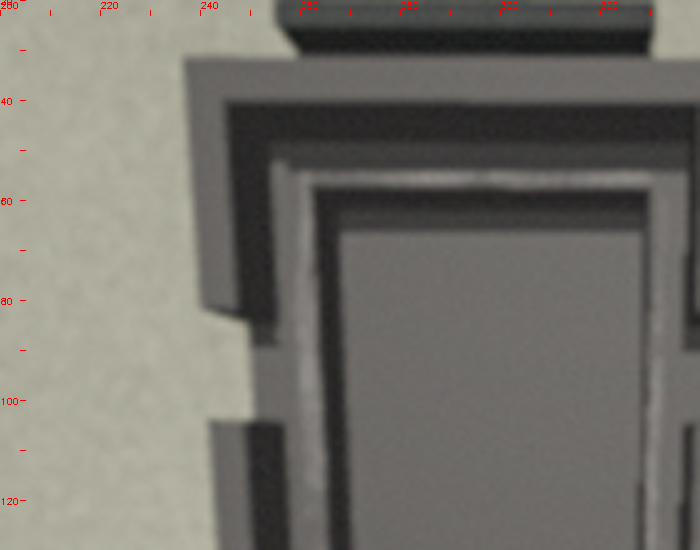

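View pics/o4.png

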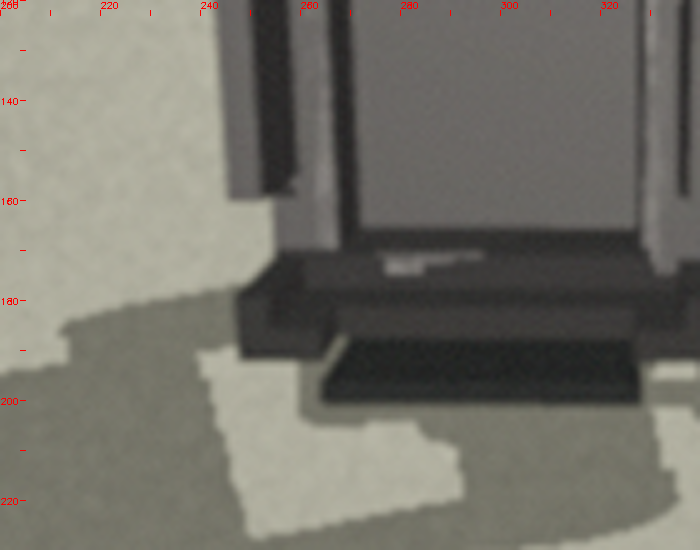

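View pics/n_scene.png

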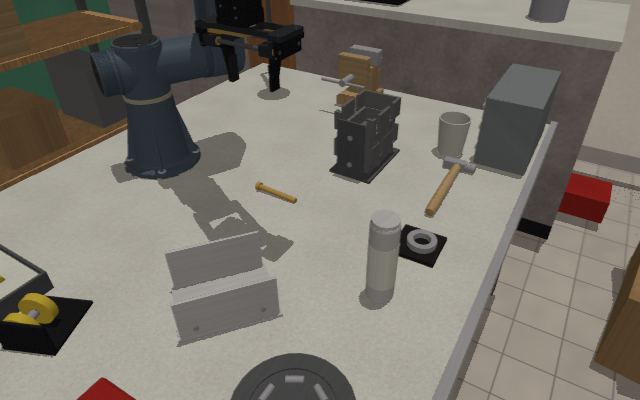

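Run:
```python
from h import *
np.set_printoptions(precision=4,suppress=True)
a=np.array([(128,57),(690,58),(120,362),(603,363)])/5+[[300,20],[300,20],[300,120],[300,120]]-.4
b=np.array([(185,57),(240,358)])/5+[[200,20],[200,120]]-.4
M=np.array([[-85,-57],[-85,57],[85,-57],[85,57]])
for i,j in ((0,0),(2,1)): print(tri([L('n1'),L('n2')],[a[i],b[j]]))
for z in (None,.176):
    x,f=fit([(L('n1'),a,M),(L('n2'),b,M[[0,2]])],z,[.51,.287,-1.57,.176]);print(x,np.degrees(x[2]),np.abs(f).max())
```

```text
(array([0.4547, 0.372 , 0.1749]), np.float64(0.16426315031113609))
(array([0.4541, 0.2028, 0.175 ]), np.float64(0.1100948815020247))
[ 0.5113  0.2872 -1.5734  0.1739] -90.14987253125089 0.30466157646587533
[ 0.5113  0.2871 -1.5735] -90.15379719152766 0.8569052855866914
```

Run:
```python
from workcell import *
close_job(); print(read_time())
```

```text
the job is handed in; nothing more can be done
the job is handed in; nothing more can be done
```

I stacked the empty tote half turned on the cradle's tote, because the tall release bearing was in it and the race was on the pad. The job is handed in; no verdict is reported.

- **Moves:** I took the tote by its back end from the holder, set it flat on the open bench at (0.571, 0.000) and let go. I then re-gripped it by a long side and lowered it until it touched at TCP z ≈ 0.1485 (0.149 expected), with 6 N on the tool.
- **Final position:** After letting go and moving away, the wrist camera put the tote at (0.511, 0.287), yaw -90.15°. The receiver had measured (0.511, 0.287), yaw 89.8°, so they are about 0.5 mm apart.
- **Height and level:** The tote's rim is at z ≈ 0.175 at both ends of one long side. The receiver's rim measured 0.094 to 0.096, so the stack height is about 80 mm.
- **Surroundings:** The last pictures show the can, hammer, bolt and race in their places, and the gripper open and clear. The bearing is now hidden under the stacked tote, so I could not see it afterwards; no force showed on the way down before the final contact.
- **Time:** 38 s of the 72 s had gone at the last check.
- **Disagreements:** The first receiver fit was 2.5 px off because I had read two corners on the cradle's base edge; I corrected that. The receiver's corner heights scattered between 0.090 and 0.098.

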